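# Refit the grinder burr and check that it rocks free

### The job

Put the large conical burr back into the coffee grinder whose mouth it fits, point down and fully home in the tapered seat, with its red finger bar in line with the two red marks on the rim. Keeping it seated, rock it to check that it is free: turn the bar about 40 degrees off the marks, either way, and back in line with them, then let go. Leave the small burr standing where it is.

Things in the scene. Friction and masses are not known exactly. Their poses are not given: they have to be found in the camera images.
- burr: Large conical grinding burr (loose, about 0.18 kg), steel with a red finger bar on top, standing upright on its flat small end. Origin: centre of that flat underside; z up along the cone's axis. The cone widens from 28 mm diameter at z = 0 to 60 mm at z = 32 mm, then a 60 mm shoulder disc up to z = 36 mm. The finger bar above it is 44 mm long along the burr's x, 12 mm thick along y, and runs from z = 39 to z = 82 mm, centred on the axis; the two ends of the bar are alike.
- grinder: Large open grinder body, fixed: aluminium cylinder of 88 mm diameter, 60 mm high, with black rubber bands. Origin: centre of its underside, z up. Its tapered mouth is 62 mm in diameter at the rim (z = 60 mm) and narrows to 30 mm at z = 28 mm; the burr fully home has its origin about 26 mm above the grinder's origin, its axis on the grinder's axis, free to turn. Two red marks lie on the rim along the grinder's +x and -x.
- small_burr: Small burr of the same make (loose, about 0.06 kg), not to be used: 38 mm shoulder diameter, 56 mm high with its red finger bar (30 mm along its x, 10 mm thick), standing on its 18 mm wide flat end. Origin: centre of the underside, z up.
- small_grinder: Small open grinder body of the same make, fixed, not to be used: 68 mm diameter, 60 mm high, mouth 40 mm at the rim, too narrow for the large burr. Origin: centre of its underside, z up; two red marks along its x.
Not all that is in view belongs to the job. Leave any turquoise look-alike of the grinder alone.

How it is judged (in metres and radians):
On the way, in this order (a step that is already met when the one before it is completed fails the run):
1. the large burr is seated in the large grinder with its bar in line with the marks (z of burr in the frame of grinder between 0.018 and 0.031 m and horizontal distance between burr and grinder below 0.01 m and angle between burr's own z axis and vertical below 0.17 rad and angle between the x axis of burr and the x axis of grinder, either way round below 0.26 rad), for 0.2 s.
2. the seated burr is turned at least 25 degrees off the marks, either way (z of burr in the frame of grinder between 0.018 and 0.034 m and horizontal distance between burr and grinder below 0.01 m and angle between burr's own z axis and vertical below 0.17 rad and angle between the x axis of burr and the x axis of grinder, either way round above 0.44 rad), for 0.1 s.
At the end, for the whole second after the job is handed in: The large burr rests fully home in the large grinder (origin within 5 mm of its seated height, within 10 mm of the axis, within 10 degrees of upright), its bar within 15 degrees of the line through the two marks, released and at rest, the small burr still standing (all of step 1 and linear speed of burr below 0.02 m/s and angle between small_burr's own z axis and vertical below 0.17 rad); the robot touches nothing.
It fails at once if the small burr is knocked over or moved by more than 40 mm (distance of small_burr from where it was at the start of the episode above 0.04 m or angle between small_burr's own z axis and vertical above 0.5 rad).
It also fails if it takes over 42 s, if anything falls off the work surface, if the arm or the gripper's body presses on something with over 40 N, if the wrist force passes 120 N, or if a joint passes its speed limit or range.

### The arm

A 6-joint arm with a two-finger parallel gripper is mounted at the origin on a cart in front of the work surface, level with it; the furniture and walls round the work are solid. World frame = base frame: x ahead of the robot, y to its left, z up, the work surface at z = 0. Lengths are in mm, angles in degrees, forces in N, time in s.
With the tool pointing down it reaches from about 300 to 850 mm from the base axis. Payload 4.2 kg.
Tool frame: the origin (TCP) lies at the very end of the fingers, on their centre line; the grasp point (between the pads) lies 19 mm behind it; z points along the fingers, y is the line along which they close (so a half turn about z gives the same grasp; the last joint's range is limited). The gripper opens to 91 mm and grips with 3 to 60 N. Pads are 32 mm wide; open, the fingers measure 118 mm over their backs; the gripper's body (76 mm by 178 mm) begins 60 mm behind the grasp point.
Start: joints at [-70.073, 18.312, 89.639, -0, 72.044, -1.146], TCP at [206.753, -536.56, 213.976] pointing down, gripper open.
Joint ranges: [-177.97, 177.97], [-48.28, 115.42], [12.27, 149.76], [-77.06, 257.06], [2.81, 150.46], [-146.56, 146.56]. Speed limits (degrees/s): [147.25, 147.25, 180, 180, 180, 180].

### API

Orientations are given as [roll, pitch, yaw] about the fixed x, y, z axes, in that order (R = Rz(yaw) Ry(pitch) Rx(roll)).
In Python, from workcell import env, eyes gives the robot as it stands.
- The arm moves only by the tool send_rows, never from a script. Its argument "targets" is text: rows parted by semicolons, each of 7 numbers parted by spaces: the shift along the tool's x, y, z in m, then the turn, a rotation vector about the tool's x, y, z in degrees, then the opening in per cent of the stroke, from 0 (shut) to 100 (fully open). A call has 1 to 12 rows; each row is the pose to reach, as a shift and turn from the pose commanded when the call began, along the tool's axes at that moment; what a row does not reach only later rows make up. A row lasts 1/12 s, in which the tool goes at most 41.7 mm and 7.16 degrees, less where a joint would pass 70% of its speed; a pose out of reach is approached as far as the arm can. A call with a gripper value outside its range is refused whole. The fingers move at their own pace and stop on an object; "grip_force" is the grip in N (left out, the last holds). Time passes only in rows, so rows that repeat a pose let the fingers close. It gives the time, the measured TCP pose, the force, the opening and the grip force at its end, in the units of the state.
- env.state(): the state, without advancing time (a new reading comes with each control period).
- eyes.grab_frame(name): name is "scene" or "top" or "wrist"; returns a dict with "image" (400x640x3 uint8, blue, green, red), "fovy" (degrees; the focal length in pixels is half the picture's height over the tangent of half this angle, whatever the lens; pixels are square), "cx", "cy" (the principal point, pixels), "eye" and "attitude" of the camera in the world. Camera axes: x right, y up, looking along -z (the intrinsics and any distortion apply to the point x, -y, -z); pixel columns grow to the right and rows downward; lengths in mm; the calibration is good to about 2 mm. A picture is of the moment at which its call begins. There is no depth.
- env.job_done(): hands the job in; it is judged then, once.
The state is a dict: "time_s": time; "qpos": joint angles; "qvel": joint speeds; "effort": joint torques, N m; "ee_pos": TCP position; "ee_rot": TCP orientation; "force": force on the tool from outside, world axes, zero at the start; "torque": the same for the moment, N m; "gripper_width": finger opening in mm; "gripper_force": force on a finger pad.
Only numpy, scipy, OpenCV 4.12 (cv2) and the standard library are available. Lean on these libraries where they do the work, as an engineer would, in place of code of your own. Each camera call takes 0.05 s, during which the arm holds its last target. There are 200 camera calls.

## Working session

There is one attempt and no reset: what is moved stays moved. The work goes in short steps, Python scripts to look and compute and a tool call to move; the robot and the scene stay as the last step left them, time stands still between calls to the robot, and variables do not carry over. Pictures are saved under pics/ and viewed, at most 10 in all, crops included, and the job is handed in when it is done.

Besides the shell and the picture viewer there is one more tool, called after "Emit:" in YAML: its name, and indented under it one key for each argument. send_rows: Moves the arm, as the interface text tells. Its arguments: {"type":"object","properties":{"targets":{"type":"string"},"grip_force":{"type":"number"}},"required":["targets"]}

```bash
mkdir -p pics; ls; python3 - <<'E'
from workcell import env, eyes
import cv2,numpy as np
for n in("scene","top"):
    f=eyes.grab_frame(n); cv2.imwrite(f"pics/{n}0.png",f["image"])
    print(n,{k:v for k,v in f.items() if k!="image"})
print(env.state())
E
```

```text
pics
scene {'fovy': 45.34217363283841, 'cx': 321.38111820437683, 'cy': 200.87228280072455, 'eye': array([-335.04868747,  637.09765361,  554.12870228]), 'attitude': array([  63.1690655 ,   -0.61461752, -130.59594673])}
top {'fovy': 52.67980726405717, 'cx': 317.20116698006274, 'cy': 204.31151275658425, 'eye': array([407.58647511, -15.16373085, 947.23273754]), 'attitude': array([  2.08743528,  -1.04918659, -88.43254153])}
{'time_s': 0.1, 'qpos': array([-7.00732387e+01,  1.83471899e+01,  8.96987700e+01, -4.61538867e-04,
        7.20426668e+01, -1.14536100e+00]), 'qvel': array([ 0.04690884, -0.05902763, -0.13647515, -0.04984565, -0.01829242,
       -0.01177878]), 'effort': array([ 1.17577474e-03, -4.13333738e+01, -2.32508934e+01,  7.30198645e-02,
        4.22195590e-02, -5.03297713e-05]), 'ee_pos': array([ 206.59061073, -536.13375005,  213.21662212]), 'ee_rot': array([-1.79911382e+02, -1.33281135e-03,  2.10722639e+01]), 'force': array([-0.0792572 ,  0.68458638,  0.42921764]), 'torque': array([ 0.03482111, -0.04527958,  0.01823623]), 'gripper_force': 0.0, 'gripper_width': 91.21523193848526}
```

View pics/top0.png

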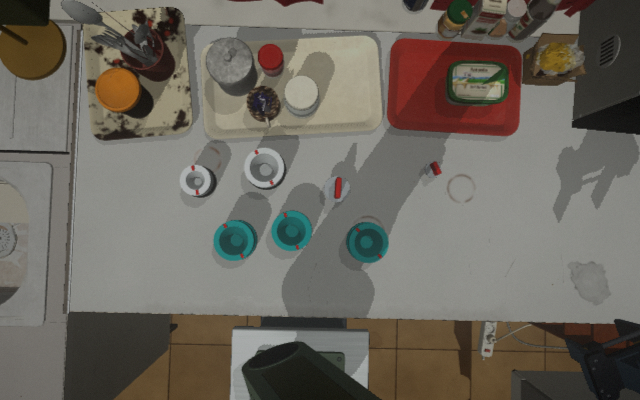

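View pics/scene0.png

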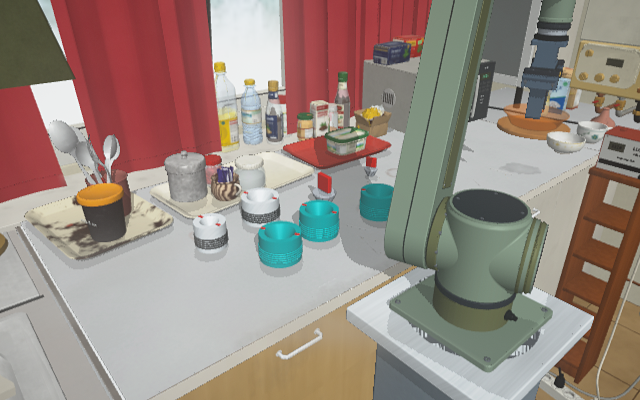

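Top view: the grinder candidates are white/aluminium at (264,169) large and (197,181) small, plus turquoise look-alikes at (235,241), (292,230) and (367,242). The burrs are at (338,188) large and (435,168) small. By the description I choose burr (338,188) and grinder (264,169). I'll check them in one crop and measure.

```bash
cat > h.py <<'E'
import numpy as np,cv2
from scipy.spatial.transform import Rotation as R
def ray(f,u,v):
    F=f["image"].shape[0]/2/np.tan(np.radians(f["fovy"]/2))
    d=np.array([(u-f["cx"])/F,-(v-f["cy"])/F,-1.])
    return R.from_euler("xyz",f["attitude"],degrees=True).apply(d)
def onplane(f,u,v,z):
    d=ray(f,u,v); return f["eye"]+d*(z-f["eye"][2])/d[2]
def proj(f,p):
    c=R.from_euler("xyz",f["attitude"],degrees=True).inv().apply(np.atleast_2d(p)-f["eye"])
    F=f["image"].shape[0]/2/np.tan(np.radians(f["fovy"]/2))
    return np.c_[f["cx"]+F*c[:,0]/-c[:,2], f["cy"]-F*c[:,1]/-c[:,2]]
def reds(f,box,amin=4):
    u0,v0,u1,v1=box; a=f["image"][v0:v1,u0:u1].astype(int)
    m=((a[...,2]>110)&(a[...,2]>1.7*a[...,1])&(a[...,2]>1.7*a[...,0])).astype(np.uint8)
    n,l,s,c=cv2.connectedComponentsWithStats(m)
    out=[]
    for i in range(1,n):
        if s[i,4]>=amin:
            p=np.argwhere(l==i)[:,::-1]+[u0,v0]
            out.append((s[i,4],c[i]+[u0,v0],p))
    return out
E
python3 - <<'E'
from workcell import eyes
from h import *
f=eyes.grab_frame("top")
cv2.imwrite("pics/crop.png",cv2.resize(f["image"][140:215,170:460],None,fx=2.7,fy=2.7,interpolation=cv2.INTER_CUBIC))
for nm,b,z in(("burr",(320,165,356,215),82),("small",(420,150,450,185),56),("G",(240,140,290,195),60),("g",(175,160,218,203),60)):
    for a,c,p in reds(f,b):
        w=np.array([onplane(f,*q,z)[:2] for q in p]); ev,V=np.linalg.eigh(np.cov(w.T))
        print(nm,a,c.round(1),onplane(f,*c,z).round(1),"ax",np.degrees(np.arctan2(V[1,1],V[0,1])).round(1),"len",(np.ptp(w@V,axis=0)).round(1))
E
```

```text
burr 93 [338.1 187.2] [477.5 -74.1  82. ] ax 177.6 len [10.3 41.4]
small 22 [438.1 170.2] [ 524.1 -297.8   56. ] ax -158.9 len [ 7.1 17.7]
G 9 [255.9 151.6] [552.8 107.7  60. ] ax -151.9 len [3.9 7.9]
G 9 [271.1 182.4] [485.6  72.1  60. ] ax -151.8 len [3.9 7.9]
g 10 [192.2 167.3] [513.9 245.8  60. ] ax -159.7 len [4.8 7.7]
g 10 [196.7 191.9] [460.1 233.9  60. ] ax -166.4 len [4.3 9. ]
```

View pics/crop.png

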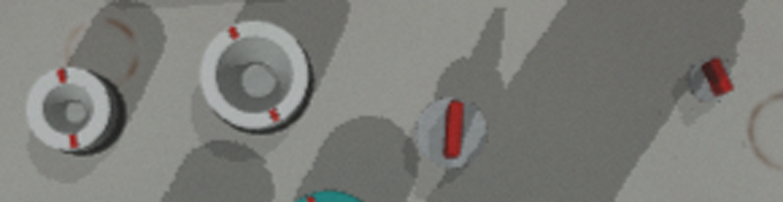

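The crop confirms it: the large aluminium grinder is at crop (255,75), with marks at (233,33) and (274,115). The large burr is at crop (452,130) and the small burr at (715,77). Grinder ≈ (519,90) with its axis at about 28°; burr ≈ (477.5,-75) with its bar at about -2.4°. Moving above the burr.

Emit:
send_rows:
  targets: "0.419 -0.334 0 0 0 23.5 100;0.419 -0.334 0 0 0 23.5 100;0.419 -0.334 0 0 0 23.5 100;0.419 -0.334 0 0 0 23.5 100;0.419 -0.334 0 0 0 23.5 100;0.419 -0.334 0 0 0 23.5 100;0.419 -0.334 0 0 0 23.5 100;0.419 -0.334 0 0 0 23.5 100;0.419 -0.334 0 0 0 23.5 100;0.419 -0.334 0 0 0 23.5 100;0.419 -0.334 0 0 0 23.5 100;0.419 -0.334 0 0 0 23.5 100"
  grip_force: 30

```text
time_s: 1.15
ee_pos: [458.2, -106.2, 213.9]
ee_rot: [180.0, 0.0, -2.4]
force: [0.6, -0.6, 0.4]
gripper_width: 90.7
gripper_force: 0.0
```

Emit:
send_rows:
  targets: "0 0 0 0 0 0 100;0 0 0 0 0 0 100;0 0 0 0 0 0 100"

```text
time_s: 1.4
ee_pos: [457.3, -108.3, 213.7]
ee_rot: [180.0, 0.1, -2.4]
force: [-0.6, 0.0, 0.7]
gripper_width: 91.1
gripper_force: 0.0
```

```bash
python3 - <<'E'
from workcell import env,eyes
from h import *
f=eyes.grab_frame("wrist"); cv2.imwrite("pics/w1.png",f["image"])
s=env.state(); print(s["time_s"],s["ee_pos"],s["ee_rot"],s["qpos"].round(1)); print(f["eye"],f["attitude"],f["fovy"],f["cx"],f["cy"])
E
```

```text
1.45 [ 457.11223997 -108.93279556  213.72453976] [ 1.79976475e+02  5.03051711e-02 -2.46881882e+00] [-14.8   8.8 102.6  -0.   68.6  77.7]
[ 528.58701861 -111.51907298  383.62771115] [-1.48102659e+01 -5.10396635e-02 -9.23772580e+01] 67.982183882177 315.6814080208167 204.0758286500832
```

View pics/w1.png

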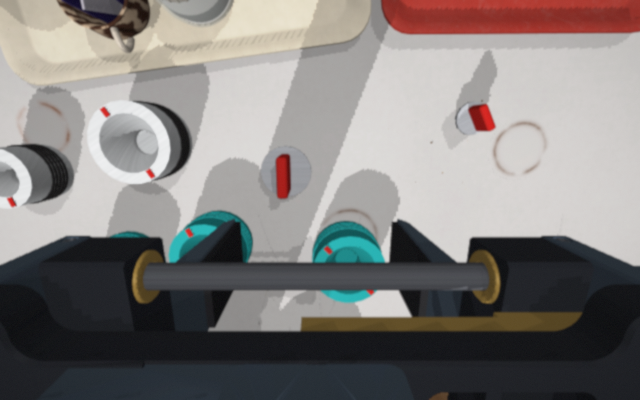

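The wrist view shows the large burr at (284,172), the large grinder at (138,142) with marks at (105,111) and (150,174), and the small burr at (476,117). I'll refine the poses by fitting the bar box silhouette and the marks.

```bash
cat >> h.py <<'E'
from scipy.optimize import least_squares
def fitbar(f,box,z0,x0,hl=22,ht=6,zb=(39,82)):
    a,c,p=max(reds(f,box),key=lambda t:t[0])
    m=np.zeros(f["image"].shape[:2],np.uint8); m[p[:,1],p[:,0]]=1
    def mom(m):
        M=cv2.moments(m,True); s=[M[k]/M["m00"] for k in("mu20","mu11","mu02")]
        return np.array([M["m10"]/M["m00"],M["m01"]/M["m00"],*(np.array(s)/8)])
    obs=mom(m)
    def res(q):
        x,y,t=q[0],q[1],np.radians(q[2]); c,s=np.cos(t),np.sin(t)
        P=[[x+c*i*hl-s*j*ht,y+s*i*hl+c*j*ht,z0+k] for i in(-1,1) for j in(-1,1) for k in zb]
        h=cv2.convexHull(((proj(f,P)+0)*64).astype(np.int32))
        S=8; mm=np.zeros((400*S,640*S),np.uint8); cv2.fillConvexPoly(mm,(h.reshape(-1,2)/64*S+S/2).astype(np.int32),1)
        o=mom(mm); o[:2]=(o[:2]-(S-1)/2)/S; o[2:]/=S*S
        return o-obs
    r=least_squares(res,x0,diff_step=[.004,.01,.2],x_scale=[10,10,10]); return r.x,r.cost
E
python3 - <<'E'
from workcell import eyes
from h import *
for n,bb,gb in(("top",(320,165,356,215),(240,140,290,195)),("wrist",(255,135,320,215),(85,95,185,188))):
    f=eyes.grab_frame(n); print(n,"burr",fitbar(f,bb,0,[477,-75,-3.]))
    m=[onplane(f,*c,60.5)[:2] for a,c,p in reds(f,gb,8)]; print(m)
    d=m[0]-m[1]; print("G",(m[0]+m[1])/2,np.degrees(np.arctan2(d[1],d[0])),np.linalg.norm(d))
E
```

```text
Traceback (most recent call last):
  File "h.py", line 25, in fitbar
    a,c,p=max(reds(f,box),key=lambda t:t[0])
          ~~~^^^^^^^^^^^^^^^^^^^^^^^^^^^^^^^
ValueError: max() iterable argument is empty
```

```bash
python3 - <<'E'
from workcell import eyes
from h import *
ft=eyes.grab_frame("top"); ft["image"]=cv2.imread("pics/top0.png")
for f,n,bb,gb in((ft,"top",(320,165,356,215),(240,140,290,195)),(eyes.grab_frame("wrist"),"wrist",(255,135,320,215),(85,95,185,188))):
    print(n,"burr",fitbar(f,bb,0,[477,-75,-3.]))
    m=[onplane(f,*c,60.5)[:2] for a,c,p in reds(f,gb,4)]; print(m)
    d=m[0]-m[1]; print("G",(m[0]+m[1])/2,np.degrees(np.arctan2(d[1],d[0])),np.linalg.norm(d))
E
```

```text
top burr (array([478.81607686, -75.32143363,  -0.78021   ]), np.float64(0.40830057665641806))
[array([552.72595593, 107.60087806]), array([485.98429758,  72.00656562])]
G [519.35512675  89.80372184] 28.071659047393396 75.63996323002841
wrist burr (array([476.46799897, -72.29953275,   0.71743456]), np.float64(5.683679997804371))
[array([551.93797673, 107.24077255]), array([485.66740051,  71.89668385])]
G [518.80268862  89.5687282 ] 28.072339780835755 75.10655016325912
```

Emit:
send_rows:
  targets: "0.019 -0.035 0.03 0 0 -1.4 100;0.019 -0.035 0.06 0 0 -1.4 100;0.019 -0.035 0.09 0 0 -1.4 100;0.019 -0.035 0.104 0 0 -1.4 100;0.019 -0.035 0.104 0 0 -1.4 100;0.019 -0.035 0.104 0 0 -1.4 100"

```text
time_s: 2.1
ee_pos: [477.8, -74.9, 109.8]
ee_rot: [-180.0, 0.1, -1.1]
force: [0.2, -0.0, 0.8]
gripper_width: 91.3
gripper_force: 0.0
```

```bash
python3 - <<'E'
from workcell import env,eyes
from h import *
f=eyes.grab_frame("wrist"); a=f["image"].copy()
s=env.state(); print(s["time_s"],s["ee_pos"],s["ee_rot"])
for x,y,z,c in((477.5,-74.5,39,(0,255,0)),(477.5,-74.5,82,(255,0,0))):
    for X in(-22,22):
        for Y in(-6,6):
            u=proj(f,[x+X,y+Y,z])[0]; cv2.circle(a,tuple(int(round(t)) for t in u),2,c,-1)
t=np.linspace(0,6.28,60); P=np.c_[477.5+30*np.cos(t),-74.5+30*np.sin(t),36+0*t]
cv2.polylines(a,[proj(f,P).round().astype(np.int32)],True,(0,255,255),1)
cv2.imwrite("pics/w2.png",a)
E
```

```text
2.15 [478.77681996 -74.98332641 110.77803165] [ 1.79979810e+02 -8.38402490e-02 -1.11725215e+00]
```

View pics/w2.png

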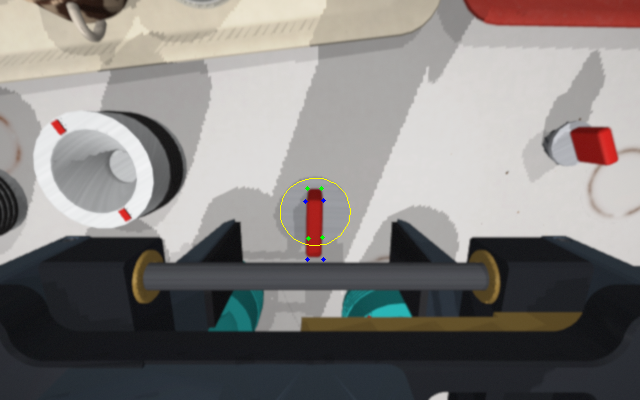

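The overlay matches to about 1–2 mm: the bar spans (314,188) to (314,257) and the shoulder ring fits. Descending to z≈44 and closing.

Emit:
send_rows:
  targets: "0 0 0.025 0 0 0 100;0 0 0.05 0 0 0 100;0 0 0.066 0 0 0 100;0 0 0.066 0 0 0 100;0 0 0.066 0 0 0 0;0 0 0.066 0 0 0 0;0 0 0.066 0 0 0 0;0 0 0.066 0 0 0 0;0 0 0.066 0 0 0 0;0 0 0.066 0 0 0 0;0 0 0.066 0 0 0 0;0 0 0.066 0 0 0 0"
  grip_force: 30

```text
time_s: 3.15
ee_pos: [478.3, -74.0, 44.1]
ee_rot: [180.0, -0.0, -1.0]
force: [-0.5, 0.2, -0.2]
gripper_width: 41.0
gripper_force: 0.0
```

Emit:
send_rows:
  targets: "0 0 0 0 0 0 0;0 0 0 0 0 0 0;0 0 0 0 0 0 0;0 0 0 0 0 0 0;0 0 0 0 0 0 0;0 0 0 0 0 0 0;0 0 0 0 0 0 0;0 0 0 0 0 0 0;0 0 0 0 0 0 0;0 0 0 0 0 0 0"

```text
time_s: 3.98
ee_pos: [478.2, -74.0, 43.9]
ee_rot: [-180.0, 0.0, -1.0]
force: [-0.2, 0.4, -0.5]
gripper_width: 12.1
gripper_force: 30.0
```

Emit:
send_rows:
  targets: "0 0 -0.03 0 0 0 0;0 0 -0.06 0 0 0 0;0 0 -0.09 0 0 -2 0;0.004 -0.018 -0.106 0 0 -6 0;0.01 -0.045 -0.106 0 0 -11 0;0.018 -0.078 -0.106 0 0 -16 0;0.026 -0.111 -0.106 0 0 -21 0;0.033 -0.141 -0.106 0 0 -26 0;0.038 -0.1644 -0.106 0 0 -29.1 0;0.038 -0.1644 -0.106 0 0 -29.1 0;0.038 -0.1644 -0.106 0 0 -29.1 0;0.038 -0.1644 -0.106 0 0 -29.1 0"

```text
time_s: 4.98
ee_pos: [518.6, 89.1, 149.5]
ee_rot: [180.0, 0.1, 28.1]
force: [0.6, -0.5, -2.0]
gripper_width: 11.7
gripper_force: 30.0
```

```bash
python3 - <<'E'
from workcell import env,eyes
from h import *
s=env.state(); print(s["time_s"],s["ee_pos"],s["ee_rot"],s["gripper_width"],s["qpos"].round(1))
f=eyes.grab_frame("wrist"); a=f["image"].copy(); b=eyes.grab_frame("scene")["image"][130:290,160:420]
x,y,z=s["ee_pos"]; t=np.linspace(0,6.28,90)
th=np.radians(s["ee_rot"][2])
for d,c in((0,(0,255,255)),):
    P=np.c_[x+30*np.cos(t),y+30*np.sin(t),z-44+36+0*t]
    cv2.polylines(a,[proj(f,P).round().astype(np.int32)],True,c,1)
P=np.c_[519+44*np.cos(t),89.7+44*np.sin(t),60+0*t]
cv2.polylines(a,[proj(f,P).round().astype(np.int32)],True,(0,255,0),1)
o=np.zeros((400,800,3),np.uint8); o[:,:520]=a[:,60:580]; b=cv2.resize(b[:,60:],None,fx=1.4,fy=1.4); o[:b.shape[0],520:520+b.shape[1]]=b[:, :280]
cv2.imwrite("pics/w3.png",o)
E
```

```text
4.9833 [518.55983759  89.12175232 149.51775701] [1.79988021e+02 8.85586891e-02 2.80600253e+01] 11.73434284850563 [  8.5  16.9 101.6  -0.   61.5  70.5]
```

View pics/w3.png

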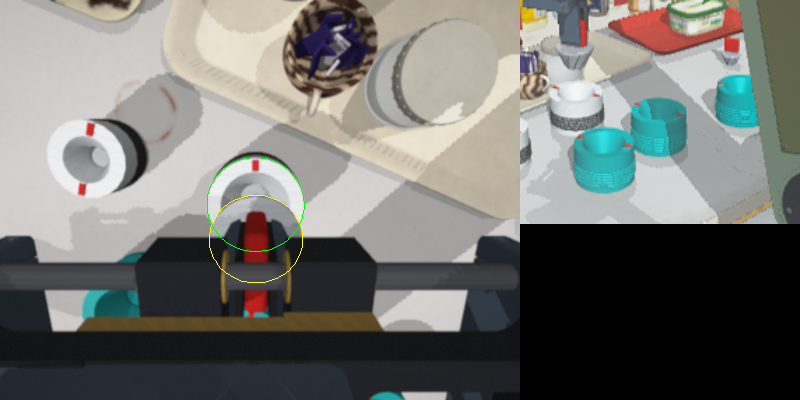

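The rim overlay fits and the bar at (257,260) lines up with the mark at (255,165). The burr hangs upright in the scene view. Lowering, gently at the end.

Emit:
send_rows:
  targets: "0.0006 -0.0004 0.025 0 0 0 0;0.0006 -0.0004 0.045 0 0 0 0;0.0006 -0.0004 0.058 0 0 0 0;0.0006 -0.0004 0.065 0 0 0 0;0.0006 -0.0004 0.07 0 0 0 0;0.0006 -0.0004 0.073 0 0 0 0;0.0006 -0.0004 0.075 0 0 0 0;0.0006 -0.0004 0.075 0 0 0 0"

```text
time_s: 5.75
ee_pos: [519.8, 90.1, 75.2]
ee_rot: [180.0, -0.0, 28.1]
force: [0.6, 0.1, -2.1]
gripper_width: 11.7
gripper_force: 30.0
```

Emit:
send_rows:
  targets: "0 0 0.001 0 0 0 0;0 0 0.002 0 0 0 0;0 0 0.003 0 0 0 0;0 0 0.004 0 0 0 0;0 0 0.004 0 0 0 0;0 0 0.004 0 0 0 0"

```text
time_s: 6.25
ee_pos: [519.4, 90.3, 70.9]
ee_rot: [180.0, 0.0, 28.1]
force: [-0.6, -0.8, -1.7]
gripper_width: 11.7
gripper_force: 30.0
```

Emit:
send_rows:
  targets: "0 0 0.0005 0 0 0 0;0 0 0.001 0 0 0 0;0 0 0.0015 0 0 0 0;0 0 0.0015 0 0 0 0;0 0 0.0015 0 0 0 0"

```text
time_s: 6.67
ee_pos: [519.2, 90.2, 70.2]
ee_rot: [180.0, 0.0, 28.1]
force: [-3.8, -0.5, 4.4]
gripper_width: 12.1
gripper_force: 30.0
```

Contact at the home height. I'll open briefly so it self-centres, then regrip.

Emit:
send_rows:
  targets: "0 0 0 0 0 0 30;0 0 0 0 0 0 30;0 0 0 0 0 0 30;0 0 0 0 0 0 30;0 0 0 0 0 0 30;0 0 0 0 0 0 30"

```text
time_s: 7.17
ee_pos: [519.6, 90.3, 69.3]
ee_rot: [180.0, 0.0, 28.1]
force: [-0.1, 0.3, -0.1]
gripper_width: 27.4
gripper_force: 0.0
```

Emit:
send_rows:
  targets: "0 0 0 0 0 0 0;0 0 0 0 0 0 0;0 0 0 0 0 0 0;0 0 0 0 0 0 0;0 0 0 0 0 0 0;0 0 0 0 0 0 0;0 0 0 0 0 0 0;0 0 0 0 0 0 0"
  grip_force: 15

```text
time_s: 7.83
ee_pos: [519.4, 90.4, 69.4]
ee_rot: [-180.0, 0.0, 28.1]
force: [0.0, 1.1, -0.2]
gripper_width: 12.1
gripper_force: 15.0
```

```bash
python3 - <<'E'
from workcell import env,eyes
from h import *
s=env.state(); print(s["time_s"],s["ee_pos"],s["ee_rot"],s["gripper_width"],s["gripper_force"],s["force"])
o=np.zeros((400,800,3),np.uint8)
a=eyes.grab_frame("wrist")["image"]; b=eyes.grab_frame("scene")["image"][140:230,210:310]
o[:,:400]=a[:,120:520]; o[:360,400:]=cv2.resize(b,None,fx=4,fy=4)
cv2.imwrite("pics/w4.png",o)
E
```

```text
7.8333 [519.4440151   90.36214899  69.4120014 ] [-1.79993576e+02  8.33023162e-04  2.80694785e+01] 12.056257264427286 15.000012069940567 [ 0.01507774  1.10757862 -0.22437513]
```

View pics/w4.png

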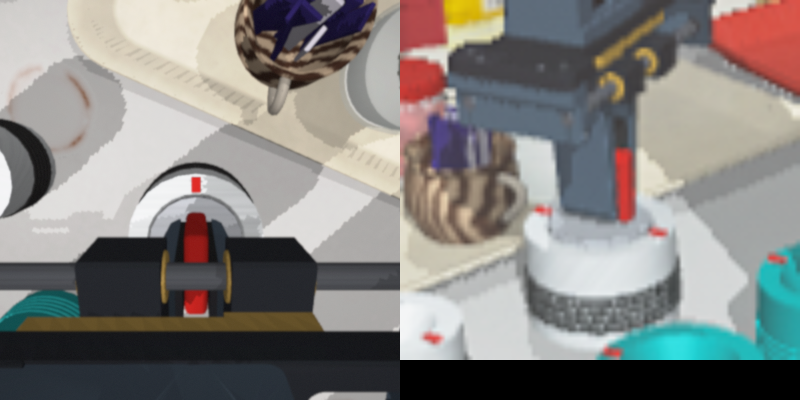

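Seated: the shoulder sits in the mouth, and the bar at (195,260) points at the mark at (196,184). Rocking towards yaw -12, away from the mug.

Emit:
send_rows:
  targets: "0 0 0 0 0 4 0;0 0 0 0 0 8 0;0 0 0 0 0 12 0;0 0 0 0 0 16 0;0 0 0 0 0 20 0;0 0 0 0 0 24 0;0 0 0 0 0 28 0;0 0 0 0 0 32 0;0 0 0 0 0 36 0;0 0 0 0 0 40 0;0 0 0 0 0 40 0;0 0 0 0 0 40 0"
  grip_force: 25

```text
time_s: 8.93
ee_pos: [519.5, 90.1, 69.3]
ee_rot: [180.0, 0.0, -11.8]
force: [0.1, -0.1, -1.8]
gripper_width: 11.8
gripper_force: 25.0
```

```bash
python3 - <<'E'
from workcell import env,eyes
from h import *
s=env.state(); print(s["time_s"],s["ee_pos"],s["ee_rot"],s["gripper_width"],s["gripper_force"],s["force"])
o=np.zeros((400,800,3),np.uint8)
a=eyes.grab_frame("wrist")["image"]; b=eyes.grab_frame("scene")["image"][140:230,210:310]
o[:,:400]=a[:,120:520]; o[:360,400:]=cv2.resize(b,None,fx=4,fy=4)
cv2.imwrite("pics/w5.png",o)
E
```

```text
8.9333 [519.45381792  90.12383158  69.31147875] [ 1.79976878e+02  8.33384129e-04 -1.18153126e+01] 11.811502011526173 24.99993324279785 [ 0.12332545 -0.08637288 -1.77030975]
```

View pics/w5.png

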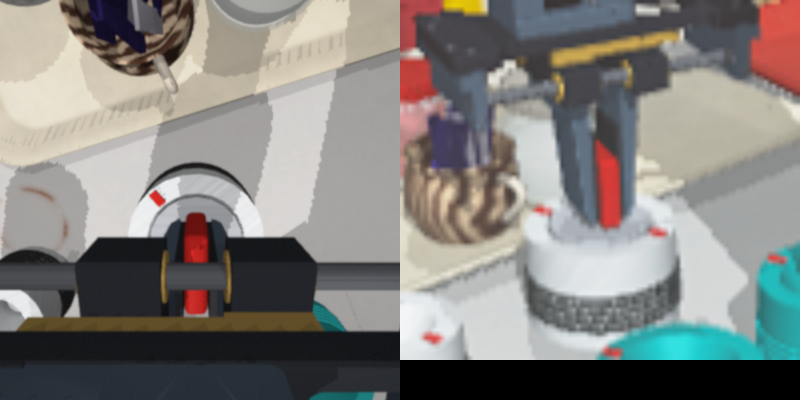

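The bar at (195,260) has turned about 40° from the mark at (157,198), and the burr is still seated. Turning back.

Emit:
send_rows:
  targets: "0 0 0 0 0 -4 0;0 0 0 0 0 -8 0;0 0 0 0 0 -12 0;0 0 0 0 0 -16 0;0 0 0 0 0 -20 0;0 0 0 0 0 -24 0;0 0 0 0 0 -28 0;0 0 0 0 0 -32 0;0 0 0 0 0 -36 0;0 0 0 0 0 -40 0;0 0 0 0 0 -40 0;0 0 0 0 0 -40 0"

```text
time_s: 10.03
ee_pos: [519.5, 90.4, 69.5]
ee_rot: [-180.0, -0.0, 28.0]
force: [-0.9, 0.9, -1.6]
gripper_width: 11.8
gripper_force: 25.0
```

Emit:
send_rows:
  targets: "0 0 0 0 0 0 20;0 0 0 0 0 0 40;0 0 0 0 0 0 50;0 0 0 0 0 0 50;0 0 0 0 0 0 50;0 0 0 0 0 0 50;0 0 0 0 0 0 50;0 0 0 0 0 0 50;0 0 0 0 0 0 50;0 0 0 0 0 0 50"

```text
time_s: 10.87
ee_pos: [519.5, 90.3, 69.4]
ee_rot: [180.0, -0.0, 28.1]
force: [0.5, -2.0, 1.2]
gripper_width: 45.3
gripper_force: 0.0
```

Emit:
send_rows:
  targets: "0 0 -0.01 0 0 0 50;0 0 -0.03 0 0 0 50;0 0 -0.06 0 0 0 50;0 0 -0.09 0 0 0 50;0 0 -0.12 0 0 0 50;0 0 -0.13 0 0 0 50;0 0 -0.13 0 0 0 50;0 0 -0.13 0 0 0 50"

```text
time_s: 11.53
ee_pos: [519.1, 90.2, 199.3]
ee_rot: [180.0, -0.0, 28.1]
force: [0.1, -0.9, -1.7]
gripper_width: 45.6
gripper_force: 0.0
```

```bash
python3 - <<'E'
from workcell import env,eyes
from h import *
s=env.state(); print(s["time_s"],s["ee_pos"],s["ee_rot"],s["gripper_width"],s["gripper_force"],s["force"])
o=np.zeros((400,800,3),np.uint8)
f=eyes.grab_frame("wrist");a=f["image"]; b=eyes.grab_frame("scene")["image"][140:230,210:310]
for q in reds(f,(200,100,440,270),8): print(q[0],q[1].round(1))
o[:,:400]=a[:,120:520]; o[:360,400:]=cv2.resize(b,None,fx=4,fy=4)
cv2.imwrite("pics/w6.png",o)
E
```

```text
11.5333 [519.13596797  90.23826636 199.28998228] [ 1.79993260e+02 -3.89834928e-04  2.80754986e+01] 45.62547696129012 0.0 [ 0.09795057 -0.86642852 -1.70201377]
34 [315.5 160.2]
559 [315.5 206. ]
```

View pics/w6.png

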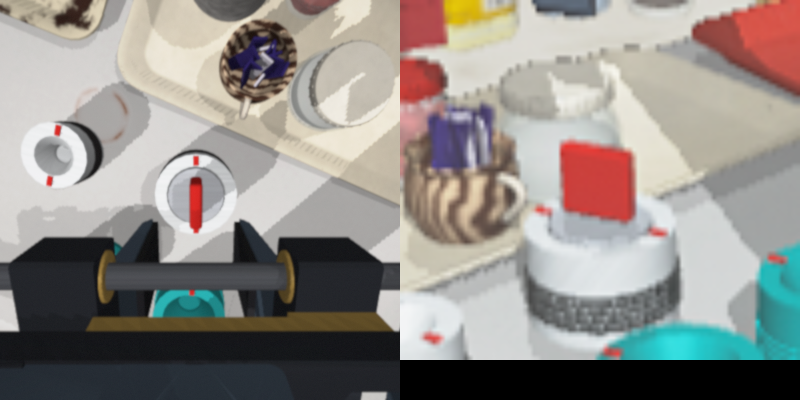

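The burr is fully home and upright. The bar centre (315.5,206) and mark (315.5,160) share a column, and the gripper is clear.

```bash
python3 -c "
from workcell import env
print(env.job_done())"
```

```text
the job is handed in; nothing more can be done
None
```

The large burr is fully home in the large grinder with its bar in line with the marks; I rocked it 40° and back, let go at about 11.5 s of the 42 s limit, never went near the small burr, and handed the job in (no verdict was shown).

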